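# Slide the press plate onto the memo holder's pin

### The job

Slide the dark press plate by its white grip along the memo holder's wooden deck, without picking it up, until its hole is over the brass pin, and let it drop so that it lies flat on the paper with the pin through its hole. Leave it lined up with the sheets, and leave the glue stick where it stands.

Things in the scene. Friction and masses are not known exactly. Their poses are not given: they have to be found in the camera images.
- plate_grip (a point): White grip bar on the loose dark steel press plate (about 0.2 kg): 14 mm wide (x), 26 mm long (y), rising 38 mm above the plate's top; pinch it across the 14 mm. The point is the bar's centre, 24 mm above the plate's underside. z up, y from the bar to the hole. The plate starts flat on the deck, y within 10 degrees of the holder's y.
- plate_hole (a point): Centre of the plate's round through hole, 40 mm across, at the middle of the plate and half-way through its thickness; 40 mm along +y from the grip bar. The plate is 90 x 120 x 5 mm (x, y, z). Same axes as the grip.
- pin_top (a point): Top of a brass pin, 12 mm thick (foot 16), on a fixed wooden memo holder (122 x 310 mm); y runs along the holder from raised deck to white paper (105 x 148 mm), z up. Heights over the desk: paper 12, pin top 22, deck 26 mm. The deck (150 mm long) ends in a step 76 mm before the pin; with the hole over the pin the plate is 16 mm clear of the step and can drop.
- glue_center (a point): Bystander: a glue stick, 27 mm across and 88 mm high, green and white with a red cap, standing upright on the desk behind the holder; this is its centre, 44 mm up.
Mind the look-alikes: they are no part of the job. There is more than one size of the part that bears plate_grip; the job needs the larger.

How it is judged (in metres and radians):
At the end, for the whole second after the job is handed in: The plate lies flat (within 3.4 degrees) on the paper, pin through its hole: hole centre within 16 mm of the pin horizontally and at least 4 mm below its top; long axis within 15 degrees of the holder's; glue stick within 30 mm of its start (horizontal distance between plate_hole and pin_top below 0.016 m and z of plate_hole in the frame of pin_top below -0.004 m and angle between plate_hole's own z axis and vertical below 0.06 rad and angle between the y axis of plate_hole and the y axis of pin_top, either way round below 0.26 rad and distance of glue_center from where it was at the start of the episode below 0.03 m); the robot touches nothing.
It fails at once if the plate is picked up: its hole rises more than 30 mm above where it lies on the deck (height (world z) of plate_hole above 0.0585 m).
It fails at once if the glue stick is knocked away or over (its centre moves more than 30 mm) (distance of glue_center from where it was at the start of the episode above 0.03 m).
It also fails if it takes over 35 s, if anything falls off the work surface, if the arm or the gripper's body presses on something with over 40 N, if the wrist force passes 120 N, or if a joint passes its speed limit or range.

### The arm

A 6-joint arm with a two-finger parallel gripper is mounted at the origin on a cart in front of the work surface, level with it; the furniture and walls round the work are solid. World frame = base frame: x ahead of the robot, y to its left, z up, the work surface at z = 0. Lengths are in mm, angles in rad, forces in N, time in s.
With the tool pointing down it reaches from about 350 to 875 mm from the base axis. Payload 15.5 kg.
Tool frame: the origin (TCP) lies at the centre of the arm's flange, where the gripper is bolted on; the fingertips stand 173 mm ahead of it and the grasp point (between the pads) lies 155 mm ahead of it; z points along the fingers, y is the line along which they close (so a half turn about z gives the same grasp; the last joint's range is limited). The gripper opens to 85 mm and grips with 20 to 120 N. Pads are 22 mm wide; open, the fingers measure 114 mm over their backs; the gripper's body (76 mm by 85 mm) begins 54 mm behind the grasp point. The pads swing forward as they close: fully open they stand 13 mm farther back than shut.
Start: joints at [-1.373, 0.494, 1.345, -0, 1.302, -0.096], TCP at [180.996, -598.221, 404.677] pointing down, gripper open.
Joint ranges: [-2.91, 2.91], [-0.82, 2.16], [0.22, 2.67], [-1.22, 4.37], [0.12, 2.79], [-3.08, 3.08]. Speed limits (rad/s): [1.89, 1.89, 2.57, 3.01, 3.01, 3.01].

### API

Orientations are given as a unit quaternion [w, x, y, z].
In Python, from workcell import readout, vision, order gives the robot as it stands. The module is installed in compiled form; this text tells all that it offers.
- The arm moves only by the shell command python3 -m jog 'ROWS' [OPENING] [FORCE]. ROWS is JSON, one flat list of numbers, 6 for each row, row after row: the shift along the world's x, y, z in cm, then the turn, a rotation vector about the world's x, y, z in rad. A call has 1 to 20 rows; each row shifts and turns the commanded pose from where the row before left it; what a row does not reach is not made up. A row lasts 1/10 s, in which the tool goes at most 50 mm and 8.59 degrees, less where a joint would pass 70% of its speed; a pose out of reach is approached as far as the arm can. A call with a gripper value outside its range is refused whole. OPENING is the closure, from 0 (fully open) to 1 (shut), set as the call begins (- or left out, the last holds). The fingers move at their own pace and stop on an object; FORCE is the grip in N (left out, the last holds). Time passes only in rows, so rows that do not move let the fingers close. It gives the time, the measured TCP pose, the force, the opening and the grip force at its end, in the units of the state.
- readout.sense(): the state, without advancing time (a new reading comes with each control period).
- vision.grab_frame(name): name is "scene" or "top"; returns a dict with "frame" (480x640x3 uint8, red, green, blue), "depth" (480x640 float32, mm along the optical axis (not along the pixel's ray), 0 where there is no reading), "intrinsics" (3x3 intrinsics, pixels), "D" ([k1, k2, p1, p2, k3] as OpenCV has them; the pictures are not rectified), "rvec" (rotation vector, rad) and "tvec" (3), from world to camera coordinates, as OpenCV has them. Camera axes: x right, y down, z forward; pixel columns grow to the right and rows downward; lengths in mm; the calibration is good to about 2 mm. A picture is of the moment at which its call begins.
- order.finish_job(): hands the job in; it is judged then, once.
The state is a dict: "t": time; "joint_positions": joint angles; "qd": joint speeds; "joint_efforts": joint torques, N m; "eef_pos": TCP position; "tool_rot": TCP orientation; "wrist_force": force on the tool from outside, world axes, zero at the start; "moment": the same for the moment, N m; "gripper_width": finger opening in mm; "gripper_force": force on a finger pad.
Only numpy, scipy, OpenCV 4.12 (cv2) and the standard library are available. Lean on these libraries where they do the work, as an engineer would, in place of code of your own. Each camera call takes 0.05 s, during which the arm holds its last target. There are 200 camera calls.

## Working session

There is one attempt and no reset: what is moved stays moved. The work goes in short steps, Python scripts to look and compute and a shell command to move; the robot and the scene stay as the last step left them, time stands still between calls to the robot, and variables do not carry over. Pictures are saved under pics/ and viewed, at most 10 in all, crops included, and the job is handed in when it is done.

```bash
mkdir -p pics
cat > h.py <<'E'
import numpy as np,cv2
from workcell import readout,vision,order
def grab(n):
    f=vision.grab_frame(n); f['R']=cv2.Rodrigues(np.array(f['rvec'],float))[0]; f['t']=np.array(f['tvec'],float).ravel(); return f
def onplane(f,px,z):
    p=np.array(px,float).reshape(-1,1,2)
    u=cv2.undistortPoints(p,np.array(f['intrinsics'],float),np.array(f['D'],float)).reshape(-1,2)
    d=np.c_[u,np.ones(len(u))]@f['R']; c=-f['R'].T@f['t']
    return c+d*((z-c[2])/d[:,2])[:,None]
def cloud(f):
    v,u=np.mgrid[0:480,0:640]; p=np.stack([u,v],-1).reshape(-1,1,2).astype(float)
    q=cv2.undistortPoints(p,np.array(f['intrinsics'],float),np.array(f['D'],float)).reshape(-1,2)
    d=f['depth'].reshape(-1,1); return ((np.c_[q,np.ones(len(q))]*d-f['t'])@f['R']).reshape(480,640,3)
def save(f,name,crop=None,s=1):
    im=f['frame'][:,:,::-1]
    if crop: a,b,c,d=crop; im=im[b:d,a:c]
    cv2.imwrite('pics/'+name,cv2.resize(im,None,fx=s,fy=s,interpolation=cv2.INTER_CUBIC))
E
python3 - <<'E'
from h import *
for n in('top','scene'):
    f=grab(n); save(f,n+'0.png'); np.savez(n+'0.npz',**f); print(n,-f['R'].T@f['t'])
E
```

```text
top [561.04762629  52.17360416 966.75266457]
scene [ -55.4547527  -578.46497561  515.01851842]
```

View pics/top0.png

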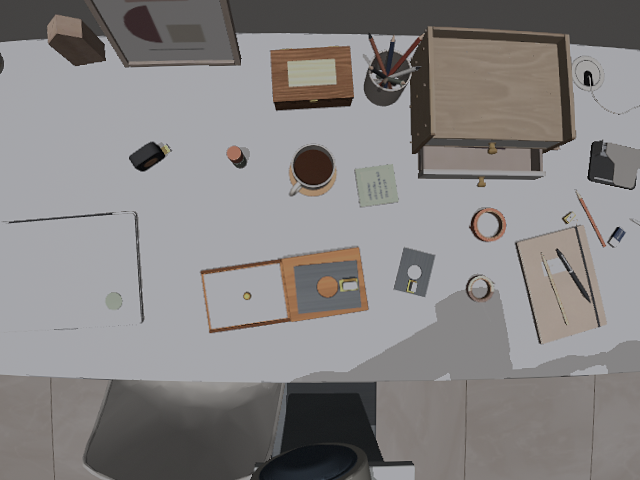

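View pics/scene0.png

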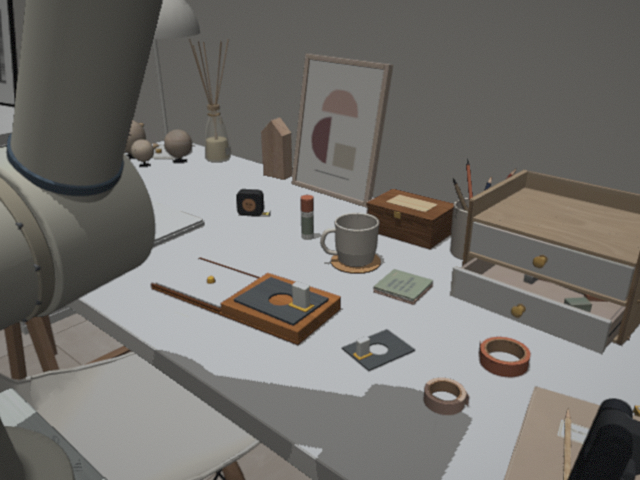

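Candidates: the large plate on the deck, with its hole at top-view (327,287) and grip at (348,285), and the smaller look-alike on the desk, with its hole at (414,272) and grip at (411,287). I choose the one on the deck. The pin is at (247,296) and the glue stick at (237,156). I'll measure these and check the choice in a crop.

Run:
```python
from h import *
f=dict(np.load('top0.npz'))
save(f,'crop1.png',(190,235,450,345),3)
C=cloud(f)
hsv=cv2.cvtColor(f['frame'],cv2.COLOR_RGB2HSV)
roi=np.zeros((480,640),bool); roi[235:345,195:375]=1
Z=C[...,2]
print('glue',onplane(f,[(237,153)],88))
# wooden frame
wood=roi&(hsv[...,1]>110)&(hsv[...,0]<20)
pin=roi&(hsv[...,1]>70)&(np.hypot(*(np.mgrid[0:480,0:640]-np.array([296,247])[:,None,None]))<8)
v,u=np.nonzero(pin);print('pin px',u.mean(),v.mean(),len(u),onplane(f,[(u.mean(),v.mean())],20))
dk=np.zeros((480,640),bool); dk[255:318,290:362]=1
g=dk&(Z>50); v,u=np.nonzero(g); print('grip',len(u),C[g].mean(0),np.percentile(Z[g],[5,50,95]), cv2.minAreaRect(onplane(f,np.c_[u,v],69)[:,:2].astype(np.float32)))
hole=wood.copy(); hole&=np.hypot(*(np.mgrid[0:480,0:640]-np.array([287,327])[:,None,None]))<14
v,u=np.nonzero(hole); print('hole px',u.mean(),v.mean(),len(u),onplane(f,[(u.mean(),v.mean())],29))
pl=(dk&(hsv[...,1]<90)&(Z<45)).astype(np.uint8); pl=cv2.morphologyEx(pl,cv2.MORPH_OPEN,np.ones((5,5)))
c=max(cv2.findContours(pl,0,2)[0],key=cv2.contourArea)
r=cv2.minAreaRect(onplane(f,c.reshape(-1,2),31)[:,:2].astype(np.float32)); print('plate',r)
v,u=np.nonzero(wood); P=onplane(f,np.c_[u,v],20)[:,:2].astype(np.float32)
r=cv2.minAreaRect(P); print('holder',r,cv2.boxPoints(r))
print('fwd grip check Zs',np.percentile(Z[wood],[10,50,90]))
```

```text
glue [[750.43920966 180.39213587  88.        ]]
pin px 246.74358974358975 295.7435897435897 39 [[490.45198848 168.61872476  20.        ]]
grip 133 [520.17798907 -12.68081714 182.19248467] [ 59.41166649  68.4081989  966.75266457] ((506.7233581542969, 7.067108154296875), (106.52928161621094, 87.12505340576172), 10.177444458007812)
hole px 327.1393939393939 286.45151515151514 330 [[508.94338156  15.85128635  29.        ]]
plate ((509.2216491699219, 16.232803344726562), (90.7894058227539, 120.49687194824219), 5.911587238311768)
holder ((501.08001708984375, 97.96573638916016), (120.4435043334961, 305.65869140625), 8.700896263122559) [[418.4319   239.92613 ]
 [464.67078  -62.214897]
 [583.72815  -43.99466 ]
 [537.48926  258.14636 ]]
fwd grip check Zs [ 8.98295949 24.87694416 27.55133666]
```

View pics/crop1.png

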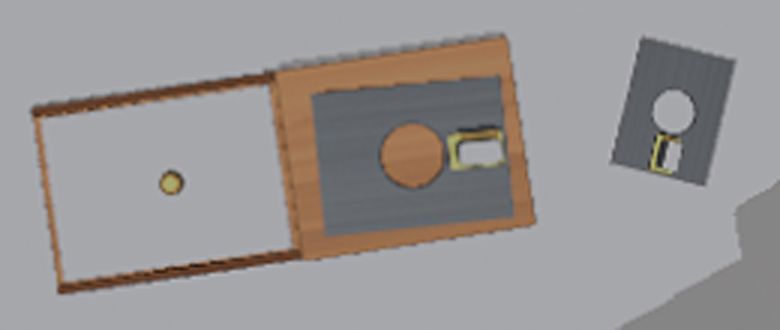

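The crop shows the large plate on the deck with its grip at the right-hand end; the smaller plate lies on the desk. I choose the one on the deck.

Run:
```python
from h import *
from scipy.spatial.transform import Rotation as R
s=readout.sense(); q=s['tool_rot']; M=R.from_quat(np.r_[q[1:],q[0]]).as_matrix()
print(s['t'],s['eef_pos'],M.round(3),s['gripper_width'])
f=dict(np.load('top0.npz')); print('grip top',onplane(f,[(350,285.5)],69))
y=M[:2,1]; a=np.arctan2(y[1],y[0]); 
d=(np.radians(5.9)-a+np.pi/2)%np.pi-np.pi/2
print('tool y ang',a,'turn z',d)
```

```text
0.1 [ 180.97769953 -598.09512647  404.15277997] [[ 0.957  0.29  -0.   ]
 [ 0.29  -0.957  0.001]
 [ 0.    -0.001 -1.   ]] 85.67306762651894
grip top [[512.8565143  -24.04778763  69.        ]]
tool y ang -1.2769490308223967 turn z 1.3799234566900624
```

```bash
python3 -m jog '[2.075,3.588,-0.9,0,0,0.0863, 2.075,3.588,-0.9,0,0,0.0863, 2.075,3.588,-0.9,0,0,0.0863, 2.075,3.588,-0.9,0,0,0.0863, 2.075,3.588,-0.9,0,0,0.0863, 2.075,3.588,-0.9,0,0,0.0863, 2.075,3.588,-0.9,0,0,0.0863, 2.075,3.588,-0.9,0,0,0.0863, 2.075,3.588,-0.9,0,0,0.0863, 2.075,3.588,-0.9,0,0,0.0863, 2.075,3.588,-0.9,0,0,0.0863, 2.075,3.588,-0.9,0,0,0.0863, 2.075,3.588,-0.9,0,0,0.0863, 2.075,3.588,-0.9,0,0,0.0863, 2.075,3.588,-0.9,0,0,0.0863, 2.075,3.588,-0.9,0,0,0.0863, 0,0,0,0,0,0, 0,0,0,0,0,0]' 0.4 20
python3 - <<'E'
from h import *
from scipy.spatial.transform import Rotation as R
s=readout.sense(); q=s['tool_rot']; M=R.from_quat(np.r_[q[1:],q[0]]).as_matrix()
print(s['t'],s['eef_pos'],M[:,1:].round(3),s['gripper_width'],s['joint_positions'])
save(grab('scene'),'s1.png',(180,150,480,375),2.6)
E
```

```text
t: 1.9
eef_pos: [513.1, -23.3, 260.2]
tool_rot: [-0.0, 0.669, 0.743, -0.0]
wrist_force: [0.0, -0.3, -0.4]
gripper_width: 51.3
gripper_force: 0.0
1.9 [513.05308893 -23.33572048 260.24066479] [[ 0.994 -0.001]
 [ 0.105  0.   ]
 [-0.001 -1.   ]] 51.26032756740929 [-1.61734282e-01  5.39214304e-01  1.77314573e+00 -1.18749604e-04
  8.30133867e-01 -2.67068199e-01]
```

View pics/s1.png

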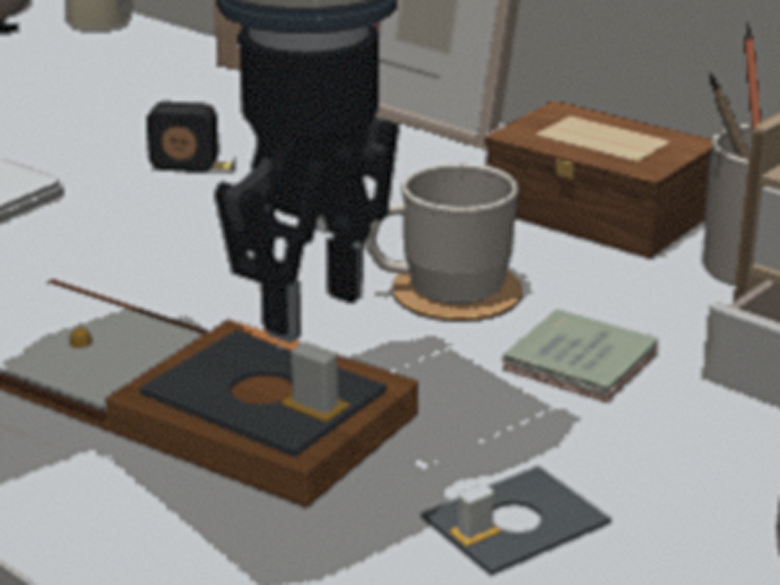

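The open fingers stand above and astride the white bar at crop (315,375), with the mug well clear. I'll descend and close.

```bash
python3 -m jog '[0,0,-1.7,0,0,0, 0,0,-1.7,0,0,0, 0,0,-1.0,0,0,0, 0,0,-0.6,0,0,0, 0,0,0,0,0,0, 0,0,0,0,0,0]'
python3 -m jog '[0,0,0,0,0,0, 0,0,0,0,0,0, 0,0,0,0,0,0, 0,0,0,0,0,0, 0,0,0,0,0,0, 0,0,0,0,0,0, 0,0,0,0,0,0, 0,0,0,0,0,0]' 1 30
```

```text
t: 2.55
eef_pos: [513.1, -24.4, 211.1]
tool_rot: [0.0, 0.67, 0.743, 0.0]
wrist_force: [0.5, -0.3, 1.2]
gripper_width: 51.6
gripper_force: 0.0
t: 3.35
eef_pos: [513.1, -24.1, 211.1]
tool_rot: [0.0, 0.669, 0.743, 0.0]
wrist_force: [0.7, -0.5, 6.0]
gripper_width: 13.9
gripper_force: 29.8
```

```bash
python3 -m jog '[-0.1,1.0,0,0,0,0.003, -0.1,1.0,0,0,0,0.003, -0.1,1.0,0,0,0,0.003, -0.1,1.0,0,0,0,0.003, -0.1,1.0,0,0,0,0.003, -0.1,1.0,0,0,0,0.003, -0.1,1.0,0,0,0,0.003, -0.1,1.0,0,0,0,0.003, -0.12,1.0,0,0,0,0.003, -0.12,1.0,0,0,0,0.003, -0.12,1.0,0,0,0,0.003, -0.12,1.0,0,0,0,0.003, -0.12,1.0,0,0,0,0.003, -0.12,1.0,0,0,0,0.003, -0.14,1.32,0,0,0,0.007, 0,0,0,0,0,0, 0,0,0,0,0,0, 0,0,0,0,0,0]' 1 60
python3 - <<'E'
from h import *
f=grab('top'); save(f,'t2.png',(190,235,390,345),4); save(grab('scene'),'s2.png',(100,200,350,360),3)
E
```

```text
t: 5.15
eef_pos: [496.3, 129.0, 210.6]
tool_rot: [-0.0, 0.651, 0.759, -0.0]
wrist_force: [-0.3, -0.8, -1.9]
gripper_width: 12.8
gripper_force: 58.4
```

View pics/t2.png

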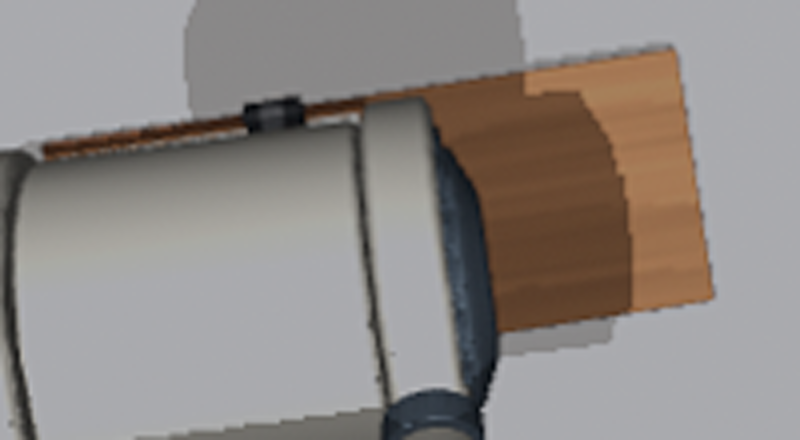

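View pics/s2.png

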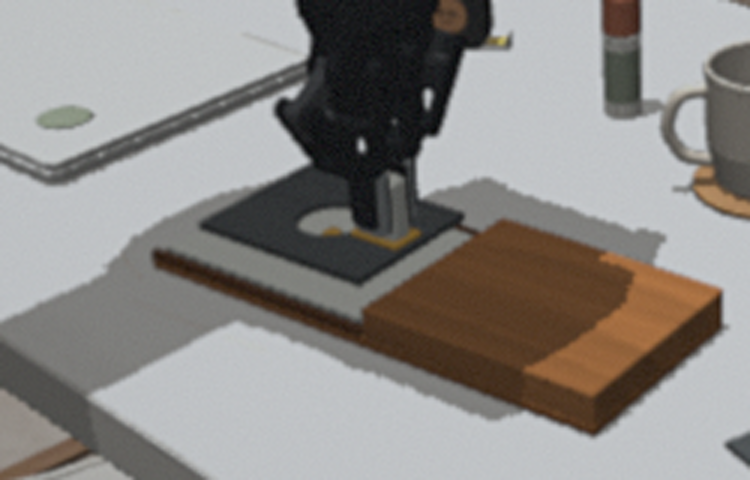

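The plate is off the deck, level and gripped, with the pin visible through the hole at crop (332,231). I'll check the hole's position numerically in this view.

Run:
```python
from h import *
f=grab('scene')
P=lambda X:onplane(f,[(100+x/3,200+y/3) for x,y in X],31)
# plate front corners & hole left/top/bottom edges from the crop
print(P([(202,222),(362,282),(464,214)]).round(1)); print(P([(298,225),(330,207),(330,237)]).round(1))
def proj(X): return (cv2.projectPoints(np.array(X,float),np.array(f['rvec']),np.array(f['tvec']),np.array(f['intrinsics'],float),np.array(f['D'],float))[0].reshape(-1,2)-[100,200])*3
print(proj([[490.5,168.6,22],[490.5,168.6,31]]))
y=np.array([-.151,.988]);x=np.array([.988,.151])
c=np.array([490.5,168.6]);print('expected corners',[ (c+60*a*y+45*b*x).round(1) for a,b in((1,-1),(-1,-1),(1,1),(-1,1))])
print(readout.sense()['wrist_force'])
```

```text
[[436.5 217.1  31. ]
 [453.4  97.3  31. ]
 [541.3 113.9  31. ]]
[[470.2 173.8  31. ]
 [495.9 177.6  31. ]
 [473.4 149.3  31. ]]
[[333.77299168 229.1325957 ]
 [332.4714352  215.22994811]]
expected corners [array([437. , 221.1]), array([455.1, 102.5]), array([525.9, 234.7]), array([544. , 116.1])]
[-0.25915305 -1.07281054 -1.04946669]
```

Corners put the hole within about 4 mm of the pin. I'll nudge 2 mm forward, lower 13 mm and release.

```bash
python3 -m jog '[0,0.2,0,0,0,0, 0,0,-0.4,0,0,0, 0,0,-0.4,0,0,0, 0,0,-0.4,0,0,0, 0,0,-0.1,0,0,0, 0,0,0,0,0,0, 0,0,0,0,0,0]'
python3 -m jog '[0,0,0,0,0,0, 0,0,0,0,0,0, 0,0,0,0,0,0, 0,0,0,0,0,0, 0,0,0,0,0,0]' 0.6
python3 - <<'E'
from h import *
save(grab('scene'),'s3.png',(100,200,350,360),3)
E
```

```text
t: 6.0
eef_pos: [496.4, 131.1, 197.6]
tool_rot: [-0.0, 0.651, 0.759, -0.0]
wrist_force: [-0.1, -0.1, -1.1]
gripper_width: 13.5
gripper_force: 58.3
t: 6.5
eef_pos: [496.4, 131.1, 197.7]
tool_rot: [0.0, 0.651, 0.759, 0.0]
wrist_force: [0.6, 0.5, 0.2]
gripper_width: 34.3
gripper_force: 0.0
```

View pics/s3.png

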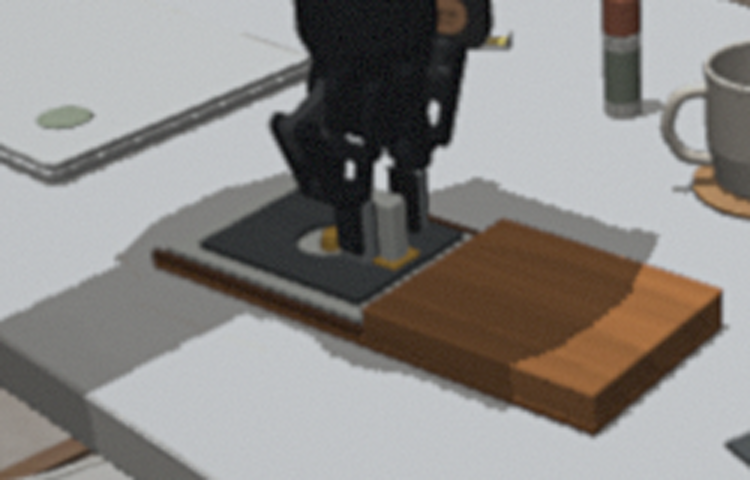

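The plate has dropped onto the paper, with the pin standing through its hole at crop (332,238) and the fingers free of the bar. I'll rise, move aside and verify.

```bash
python3 -m jog '[0,0,1.5,0,0,0, 0,0,3,0,0,0, 0,0,4,0,0,0, 0,0,4,0,0,0, 0,0,4,0,0,0, 0,-4,2,0,0,0, 0,-4.5,0,0,0,0, 0,-4.5,0,0,0,0, 0,-4.5,0,0,0,0, 0,-4.5,0,0,0,0, 0,-4.5,0,0,0,0, 0,-4.5,0,0,0,0, 0,-4.5,0,0,0,0, 0,-4.5,0,0,0,0, 0,-4,0,0,0,0, 0,0,0,0,0,0, 0,0,0,0,0,0]'
python3 - <<'E'
from h import *
f=grab('top'); save(f,'t4.png',(190,130,390,345),2.7)
hsv=cv2.cvtColor(f['frame'],cv2.COLOR_RGB2HSV)
C=cloud(f)
m=np.zeros((480,640),bool); m[250:345,190:300]=1
pl=(m&(hsv[...,2]<120)&(hsv[...,1]<90)).astype(np.uint8); pl=cv2.morphologyEx(pl,cv2.MORPH_OPEN,np.ones((5,5)))
c=max(cv2.findContours(pl,0,2)[0],key=cv2.contourArea)
print(cv2.minAreaRect(onplane(f,c.reshape(-1,2),17)[:,:2].astype(np.float32)))
P=C[pl>0]; P=P[abs(P[:,2]-17)<10]; A=np.c_[P[:,:2]-P[:,:2].mean(0),np.ones(len(P))]; print(np.linalg.lstsq(A,P[:,2],rcond=None)[0])
E
```

```text
t: 8.25
eef_pos: [496.1, -309.6, 382.3]
tool_rot: [-0.0, 0.652, 0.758, 0.0]
wrist_force: [-0.2, 0.6, -0.2]
gripper_width: 34.3
gripper_force: 0.0
((491.1046447753906, 170.5123291015625), (88.62158203125, 118.47357177734375), 9.10067367553711)
[ 8.68979603e-04 -1.77722960e-03  1.63205040e+01]
```

View pics/t4.png

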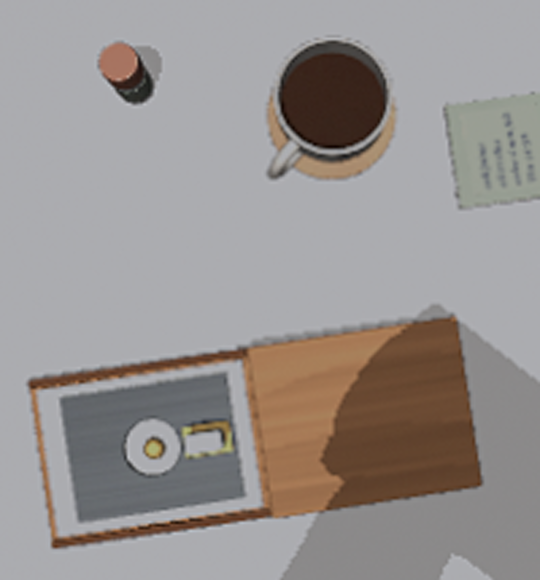

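The plate lies flat on the paper with the pin at crop (153,448), centred in the hole. It is in line with the sheets, and the glue stick is untouched.

```bash
python3 -c "
from workcell import order
print(order.finish_job())"
```

```text
the job is handed in; nothing more can be done
None
```

The job is handed in: by the last camera check, the plate lies flat on the paper with the pin through its hole (about 2 mm off centre), lined up with the sheets, and the glue stick still stands where it was.

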